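# Stop the pot shaker, load two tester pots, restart it

### The job

The tester-pot shaker on the paint counter is running slowly with its yellow key down: first press the red key so that it latches and the yellow one pops up. Then load the two green-lidded pots upright on the sloped cradle, one in each lane, sliding each down until it rests against the red back stop, and let go of them. Finally press the green key so that it latches and the red one pops up, leaving the orange-lidded pot, the tin and the brush where they are.

Things in the scene. Friction and masses are not known exactly. Their poses are not given: they have to be found in the camera images.
- key_red (a joint): Red key of the interlocked bank, as its downward travel in m: 0 is fully up, 0.010 bottoms out, about 0.0085 is where it stays latched down. Pressing any key to the bottom (3 to 4 N, straight down) latches it when let go and releases whichever key was down, which springs up by itself. Red means stop; it is up at the start.
- key_yellow (a joint): Yellow key of the interlocked bank, as its downward travel in m: 0 is fully up, 0.010 bottoms out, about 0.0085 is where it stays latched down. Pressing any key to the bottom (3 to 4 N, straight down) latches it when let go and releases whichever key was down, which springs up by itself. Yellow means slow; it is latched down at the start.
- key_green (a joint): Green key of the interlocked bank, as its downward travel in m: 0 is fully up, 0.010 bottoms out, about 0.0085 is where it stays latched down. Pressing any key to the bottom (3 to 4 N, straight down) latches it when let go and releases whichever key was down, which springs up by itself. Green means fast; it is up at the start.
- red_top (a point): centre of the top face of the red key; the face is 44 mm (front to back) by 34 mm (along the row), 66 mm above the table when up; moves straight down as it is pressed. x axis points front to back, y axis along the row of keys. The bank is a fixed black box 120 mm (front to back) by 200 mm, 50 mm tall, with a row of three keys 50 mm apart, in an order that changes.
- yellow_top (a point): centre of the top face of the yellow key; the face is 44 mm (front to back) by 34 mm (along the row), 66 mm above the table when up; moves straight down as it is pressed. x axis points front to back, y axis along the row of keys. It is about 8.5 mm lower at the start, being down.
- green_top (a point): centre of the top face of the green key; the face is 44 mm (front to back) by 34 mm (along the row), 66 mm above the table when up; moves straight down as it is pressed. x axis points front to back, y axis along the row of keys.
- cradle: Fixed sloped aluminium cradle of the shaker, 200 mm long, 210 mm wide. Origin: centre of its flat upper surface, 78 mm above the table. x axis runs down the slope (14 degrees below level) to the back stop, y is level across it, z square to the surface. Red back stop: wall 30 mm high across the whole width, face at x = +90 mm. The upper end (x = -100 mm) is open.
- lane_left_home (a point): where the centre of a pot fully home in the left lane lies (cradle x = +66, y = +50, z = +30 mm; same axes as the cradle). Each lane is 62 mm wide between grey rails 10 mm high that run along the slope. Friction holds the pots on the slope: they must be pushed along.
- lane_right_home (a point): the same for the right lane (cradle x = +66, y = -50, z = +30 mm).
- pot_a_mid (a point): centre of one green-lidded pot to load (half-way up, 30 mm above its underside; z axis is the pot's upright axis). Tester pot: upright closed plastic cylinder 48 mm in diameter and 60 mm tall, about 0.12 kg, white with a green lid and band.
- pot_b_mid (a point): centre of the other green-lidded pot to load (half-way up, 30 mm above its underside; z axis is the pot's upright axis). Tester pot: upright closed plastic cylinder 48 mm in diameter and 60 mm tall, about 0.12 kg, white with a green lid and band.
- pot_a: the same pot as pot_a_mid; origin at the centre of its underside
- pot_b: the same pot as pot_b_mid; origin at the centre of its underside
- pot_orange: Bystander, leave it: the same kind of pot with an orange lid and band (48 mm diameter, 60 mm tall); origin at the centre of its underside.
- tin: Bystander, leave it: paint tin 100 mm in diameter, 120 mm tall, 0.9 kg; origin at the centre of its underside.
- brush: Bystander, leave it: paint brush lying on the counter; its x axis runs along it from handle to bristles.
Things that resemble listed ones, but are neither listed nor needed, are in the scene too. What is shaped like the pot_b but grey or pink is not meant.

How it is judged:
By the outcome, as a careful person would: the job done as asked, in the order asked, and still so for the second after the job is handed in, with the robot touching nothing.
It also fails if it takes over 69 s, if anything falls off the work surface, if the arm or the gripper's body presses on something with over 40 N, if the wrist force passes 120 N, or if a joint passes its speed limit or range.

### The arm

A 6-joint arm with a two-finger parallel gripper is mounted at the origin on the work surface. World frame = base frame: x ahead of the robot, y to its left, z up, the work surface at z = 0. Lengths are in m, angles in rad, forces in N, time in s.
With the tool pointing down it reaches from about 0.25 to 0.725 m from the base axis. Payload 4 kg.
Tool frame: the origin (TCP) lies between the finger pads; the fingertips stand 17 mm ahead of it and the grasp point (between the pads) lies 2 mm behind it; z points along the fingers, y is the direction in which the jaws open and shut (so a half turn about z gives the same grasp; the last joint's range is limited). The gripper opens to 85 mm and grips with 20 to 120 N. Pads are 22 mm wide; open, the fingers measure 114 mm over their backs; the gripper's body (76 mm by 85 mm) begins 54 mm behind the grasp point. The pads swing forward as they close: fully open they stand 13 mm farther back than shut.
Start: joints at [1.132, 0.241, 0.005, 1.335, 0, 1.571], TCP at [0.212, 0.453, 0.248] pointing down, gripper open.
Joint ranges: [-2.72, 2.72], [-1.05, 1.87], [-1.09, 1.28], [-1.99, 2.15], [-1.42, 1.44], [-3.14, 3.14]. Speed limits (rad/s): [2.79, 2.79, 3.14, 3.14, 3.14, 3.14].

### API

Orientations are given as a unit quaternion [x, y, z, w].
In Python, from workcell import readout, viewer, order gives the robot as it stands. The module is installed in compiled form; this text tells all that it offers.
- The arm moves only by the shell command python3 -m crank 'ROWS'. ROWS is text: rows parted by semicolons, each of 7 numbers parted by spaces: the shift along the tool's x, y, z in m, then the turn, a rotation vector about the tool's x, y, z in rad, then the gripper's target within -1 to 1 (shut at 1, half-way at 0, fully open at -1). A call has 1 to 20 rows; each row shifts and turns the pose as measured when the row begins, along the tool's axes as they then stand; what a row does not reach is not made up. A row lasts 1/12 s, in which the tool goes at most 41.7 mm and 7.16 degrees, less where a joint would pass 70% of its speed; a pose out of reach is approached as far as the arm can. A call with a gripper value outside its range is refused whole. The fingers move at their own pace and stop on an object; the grip force is fixed at half the most. Time passes only in rows, so rows that do not move let the fingers close. It gives the time, the measured TCP pose, the force and the opening at its end, in the units of the state.
- readout.get_obs(): the state, without advancing time (a new reading comes with each control period).
- viewer.camera(name): name is "side" or "top"; returns the picture (480x640x3 uint8, red, green, blue); there is no depth.
- viewer.calibration(name): a dict with "fx", "fy", "cx", "cy" (pixels), "eye" and "rotation" of the camera in the world. Camera axes: x right, y down, z forward; pixel columns grow to the right and rows downward; lengths in m; the calibration is good to about 2 mm. A picture is of the moment at which its call begins. calibration takes no time and is no camera call.
- order.job_done(): hands the job in, once; it reports no verdict.
The state is a dict: "clock": time; "joint_pos": joint angles; "joint_vel": joint speeds; "tau": joint torques, N m; "eef_pos": TCP position; "tool_rot": TCP orientation; "ft_force": force on the tool from outside, world axes, zero at the start; "ft_torque": the same for the moment, N m; "grip_width": finger opening in m.
Only numpy, scipy, OpenCV 4.12 (cv2) and the standard library are available. Lean on these libraries where they do the work, as an engineer would, in place of code of your own. Each camera call takes 0.05 s, during which the arm holds its last target. There are 200 camera calls.

## Working session

There is one attempt and no reset: what is moved stays moved. The work goes in short steps, Python scripts to look and compute and a shell command to move; the robot and the scene stay as the last step left them, time stands still between calls to the robot, and variables do not carry over. Pictures are saved under pics/ and viewed, about 8 in all and at most 12, crops included, and the job is handed in when it is done.

```bash
mkdir -p pics; python3 - <<'E'
from workcell import readout, viewer
import cv2,numpy as np
for n in("top","side"):
    im=viewer.camera(n); cv2.imwrite(f"pics/{n}0.png",im[:,:,::-1]); np.save(f"pics/{n}0.npy",im)
    c=viewer.calibration(n); print(n,{k:np.round(v,4).tolist() for k,v in c.items()})
o=readout.get_obs();print({k:np.round(v,3).tolist() for k,v in o.items()})
E
```

```text
top {'fx': 468.4725, 'fy': 468.4725, 'cx': 321.8702, 'cy': 240.8121, 'eye': [0.4734, 0.0764, 1.0673], 'rotation': [0.7136, -0.6995, 0.0333, -0.0193]}
side {'fx': 464.253, 'fy': 464.253, 'cx': 313.6929, 'cy': 232.1415, 'eye': [0.3897, -0.8816, 0.8152], 'rotation': [0.8923, -0.0871, 0.0408, -0.4412]}
{'clock': 0.1, 'joint_pos': [1.132, 0.241, 0.004, 1.335, 0.0, 1.571], 'joint_vel': [0.0, 0.0, 0.004, -0.001, -0.001, 0.001], 'tau': [0.0, -37.314, 25.301, 0.011, 0.0, 0.0], 'eef_pos': [0.212, 0.452, 0.247], 'tool_rot': [0.218, 0.976, -0.001, -0.0], 'ft_force': [-0.137, 0.293, 0.6], 'ft_torque': [-0.007, -0.031, 0.013], 'grip_width': 0.085}
```

View pics/top0.png

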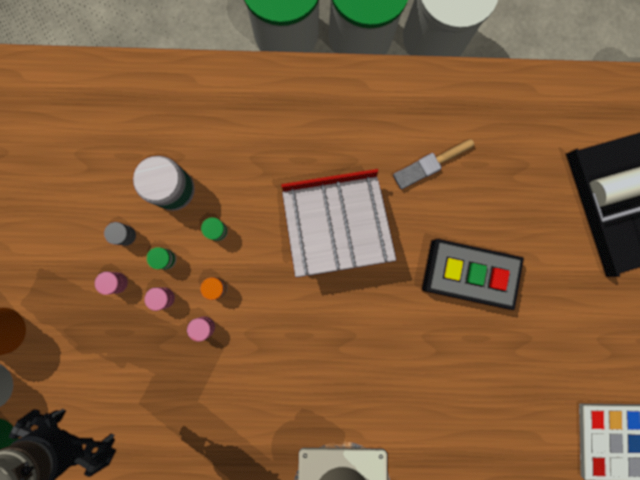

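View pics/side0.png

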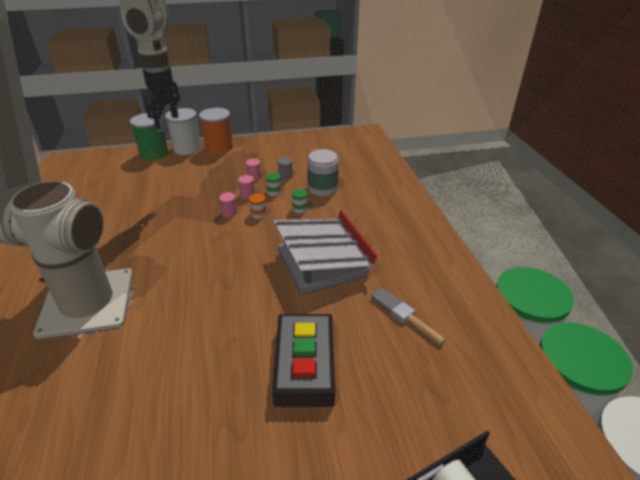

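The top view shows the green lids at (213,229) and (159,258), the orange lid at (212,288), the cradle at about (338,225) with its red stop on the far side, and the keys yellow (454,269), green (478,273) and red (500,279). The side view agrees. Next I'll measure these.

```bash
cat > h.py <<'E'
import cv2,numpy as np
from workcell import viewer
from scipy.spatial.transform import Rotation as R
def ray(n,px,z):
    c=viewer.calibration(n); q=np.array(c["rotation"])
    M=R.from_quat(q).as_matrix() if q.shape==(4,) else q
    d=M@np.array([(px[0]-c["cx"])/c["fx"],(px[1]-c["cy"])/c["fy"],1]); e=np.array(c["eye"])
    return e+d*(z-e[2])/d[2]
def proj(n,p):
    c=viewer.calibration(n); v=R.from_quat(c["rotation"]).as_matrix().T@(np.array(p)-c["eye"])
    return np.array([c["cx"]+c["fx"]*v[0]/v[2],c["cy"]+c["fy"]*v[1]/v[2]])
RNG={"green":[(50,90)],"red":[(0,5),(174,180)],"yellow":[(23,35)],"orange":[(8,16)]}
def blobs(im,col,box,amin=30,S=130,V=70):
    h=cv2.cvtColor(im,cv2.COLOR_RGB2HSV); m=np.zeros(h.shape[:2],np.uint8)
    for a,b in RNG[col]: m|=cv2.inRange(h,(a,S,V),(b,255,255))
    k=np.zeros_like(m); x0,y0,x1,y1=box; k[y0:y1,x0:x1]=m[y0:y1,x0:x1]
    cs,_=cv2.findContours(k,cv2.RETR_EXTERNAL,cv2.CHAIN_APPROX_NONE)
    return [c for c in cs if cv2.contourArea(c)>amin]
E
python3 - <<'E'
from h import *
t=np.load("pics/top0.npy"); s=np.load("pics/side0.npy")
for n,im,box in(("top",t,(90,150,240,350)),("side",s,(210,150,330,230))):
  for col in("green","orange"):
    for c in blobs(im,col,box,15):
      (cx,cy),(w,h),a=cv2.minAreaRect(c); print(n,col,np.round([cx,cy,w,h],1),ray(n,(cx,cy),.06).round(4))
for n,im,box in(("top",t,(420,230,530,320)),("side",s,(270,310,340,410))):
  for col,z in(("yellow",.0575),("green",.066),("red",.066)):
    for c in blobs(im,col,box,40):
      (cx,cy),(w,h),a=cv2.minAreaRect(c); print(n,col,np.round([cx,cy,w,h,a],1),ray(n,(cx,cy),z).round(4))
for c in blobs(t,"red",(270,160,390,200),40,S=100,V=50): b=cv2.boxPoints(cv2.minAreaRect(c)); print("stop",b.round(1).tolist())
h=cv2.cvtColor(t,cv2.COLOR_RGB2HSV); m=cv2.inRange(h,(0,0,90),(180,70,255)); k=np.zeros_like(m); k[165:285,270:400]=m[165:285,270:400]
k=cv2.morphologyEx(k,cv2.MORPH_CLOSE,np.ones((7,7)))
cs,_=cv2.findContours(k,0,1); c=max(cs,key=cv2.contourArea); print(cv2.approxPolyDP(c,6,True)[:,0].tolist(), cv2.boxPoints(cv2.minAreaRect(c)).round(1).tolist())
cv2.imwrite("pics/crop.png",np.vstack([cv2.resize(t[160:290,270:400,::-1],None,fx=4,fy=4,interpolation=cv2.INTER_CUBIC)]))
E
```

```text
top green [157.5 258.   20.   21. ] [0.5046 0.4074 0.06  ]
top green [212.3 228.3  21.9  21.2] [0.5708 0.2933 0.06  ]
top orange [164.5 249.5 199.  149. ] [0.523  0.3933 0.06  ]
side green [299.5 194.    8.   13. ] [0.5701 0.2816 0.06  ]
side green [273. 177.   6.  12.] [0.5043 0.3964 0.06  ]
side orange [269.5 189.5  79.  119. ] [0.4847 0.3246 0.06  ]
top yellow [453.2 268.8  16.9  21.2  11.3] [ 0.4939 -0.2285  0.0575]
top green [476.8 273.8  16.3  20.4  11.3] [ 0.4842 -0.2767  0.066 ]
top red [498.9 278.7  18.   21.4  11.3] [ 0.4746 -0.3245  0.066 ]
side yellow [304.5 329.5  13.   21.   90. ] [ 0.4927 -0.2364  0.0575]
side green [304. 346.  14.  20.  90.] [ 0.483  -0.2857  0.066 ]
side red [303.5 367.5  19.   23.   90. ] [ 0.473  -0.3363  0.066 ]
stop [[281.5, 183.6999969482422], [376.79998779296875, 168.5], [378.0, 176.1999969482422], [282.70001220703125, 191.39999389648438]]
[[376, 178], [283, 192], [296, 276], [395, 260]] [[280.3999938964844, 192.0], [380.79998779296875, 174.60000610351562], [395.70001220703125, 260.20001220703125], [295.29998779296875, 277.6000061035156]]
```

View pics/crop.png

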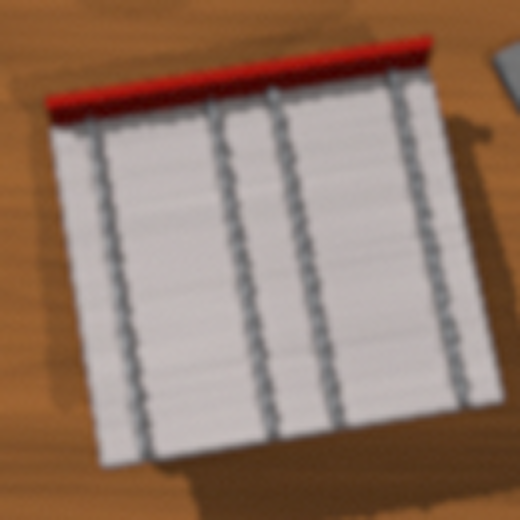

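The crop gives these cradle corners in full-picture pixels: open end (295.5,276.5) and (395.7,260.2), and surface at the stop (283.7,192) and (377.5,180.5). Next I'll work out the cradle frame, the tin clearance and the first moves.

```bash
python3 - <<'E'
from h import *
zo=.078+.1*np.sin(np.radians(14)); zs=.078-.09*np.sin(np.radians(14))
A,B=ray("top",(295.5,276.5),zo),ray("top",(395.7,260.2),zo)
C,D=ray("top",(283.7,192),zs),ray("top",(377.5,180.5),zs)
print(A,B,C,D,"w",np.linalg.norm(A-B),np.linalg.norm(C-D),"len",np.linalg.norm((C+D-A-B)/2))
y=(A-B)+(C-D); y[2]=0; y/=np.linalg.norm(y); xh=np.array([y[1],-y[0],0])
print("yaw from width",np.degrees(np.arctan2(xh[1],xh[0])), "from axis",np.degrees(np.arctan2(*((C+D-A-B)[[1,0]]))))
c,s=np.cos(np.radians(14)),np.sin(np.radians(14))
X=xh*c-np.array([0,0,s]); Z=np.cross(X,y)
O=((A+B)/2+.1*X+(C+D)/2-.09*X)/2
print("O",O,"X",X,"Y",y,"Z",Z)
for yy in(.05,-.05): print("home",O+.066*X+yy*y+.03*Z)
for x_,y_ in((-.1,.105),(-.1,-.105),(.1,.105),(.1,-.105)): print("reproj top/side",proj("top",O+x_*X+y_*y).round(1),proj("side",O+x_*X+y_*y).round(1))
print("tin",ray("top",(159.5,181.5),.12)); print("orange",ray("top",(212,288),.06))
# triangulate greens' check: project estimates into side
for p in((.5046,.4074,.06),(.5708,.2933,.06),(.4746,-.3245,.066),(.4842,-.2767,.066)): print(proj("side",p).round(1))
E
```

```text
[0.47093793 0.11060514 0.10219219] [ 0.50848617 -0.09546173  0.10219219] [0.65378658 0.14219278 0.05622703] [ 0.68394775 -0.06233256  0.05622703] w 0.2094598424305536 0.20673729753311262 len 0.18776692703649117
yaw from width 9.364182678974212 from axis 10.238194930427142
O [0.58407644 0.02454029 0.078     ] X [ 0.95736563  0.15787604 -0.2419219 ] Y [-0.16270919  0.98667407  0.        ] Z [0.23869806 0.03936292 0.97029573]
home [0.64628805 0.0854747  0.09114203]
home [ 0.66255897 -0.01319271  0.09114203]
reproj top/side [294.7 276.3] [272.9 218.7]
reproj top/side [395.4 261.7] [298.8 268.8]
reproj top/side [283.1 188.1] [340.3 218.4]
reproj top/side [377.8 174.9] [373.6 264.8]
tin [0.65819001 0.39061911 0.12      ]
orange [0.4430027  0.28921218 0.06      ]
[272.7 175.3]
[299.1 191.9]
[303.2 362.4]
[303.8 342.4]
```

The estimates agree: the width comes out at 0.209 against 0.210, and the two views match. I'll turn the jaws along the cradle's y axis, shut them and travel to the red key.

```bash
python3 -m crank '0 0 0 0 0 -0.101 1;0 0 0 0 0 -0.101 1;0 0 0 0 0 -0.101 1;0 0 0 0 0 -0.101 1;0 0 0 0 0 -0.101 1;0 0 0 0 0 -0.101 1'; python3 -m crank '-0.0066 -0.0405 0 0 0 0 1;-0.0066 -0.0405 0 0 0 0 1;-0.0066 -0.0405 0 0 0 0 1;-0.0066 -0.0405 0 0 0 0 1;-0.0066 -0.0405 0 0 0 0 1;-0.0066 -0.0405 0 0 0 0 1;-0.0066 -0.0405 0 0 0 0 1;-0.0066 -0.0405 0 0 0 0 1;-0.0066 -0.0405 0 0 0 0 1;-0.0066 -0.0405 0 0 0 0 1;-0.0066 -0.0405 0 0 0 0 1;-0.0066 -0.0405 0 0 0 0 1;-0.0066 -0.0405 0 0 0 0 1;-0.0066 -0.0405 0 0 0 0 1;-0.0066 -0.0405 0 0 0 0 1;-0.0066 -0.0405 0 0 0 0 1;-0.0066 -0.0405 0 0 0 0 1;-0.0066 -0.0405 0 0 0 0 1;-0.0066 -0.0405 0 0 0 0 1;-0.0066 -0.0405 0 0 0 0 1'
cat > go.py <<'E'
# print tool-frame shift and turn to a world TCP target; args x y z [tilt_deg]
import sys; from h import *; from workcell import readout
o=readout.get_obs(); M=R.from_quat(o["tool_rot"]).as_matrix()
a=[float(v) for v in sys.argv[1:]]; t=np.radians(a[3] if len(a)>3 else 0)
y=np.array([-.1627,.9867,0]); xh=np.array([.9867,.1627,0])
z=-np.array([0,0,1])*np.cos(t)-xh*np.sin(t); T=np.c_[np.cross(y,z),y,z]
print("shift",(M.T@(np.array(a[:3])-o["eef_pos"])).round(4),"turn",R.from_matrix(M.T@T).as_rotvec().round(4),"pos",o["eef_pos"].round(4),"F",o["ft_force"].round(1),"w",round(float(o["grip_width"]),4),"q",o["joint_pos"].round(2),"t",round(float(o["clock"]),2))
E
python3 go.py .4746 -.3255 .09
```

```text
clock: 0.6
eef_pos: [0.2113, 0.4501, 0.2441]
tool_rot: [-0.097, 0.995, -0.004, -0.002]
ft_force: [-0.7, 0.6, -0.3]
grip_width: 0.0126
clock: 2.27
eef_pos: [0.502, -0.3265, 0.2413]
tool_rot: [-0.106, 0.994, -0.003, -0.006]
ft_force: [0.2, 0.4, -0.2]
grip_width: 0.0004
shift [0.0246 0.0076 0.1516] turn [-0.0057 -0.0132  0.0499] pos [ 0.502  -0.3265  0.2413] F [ 0.2  0.4 -0.2] w 0.0004 q [-0.57  0.45  0.28  1.41 -0.01 -0.78] t 2.27
```

```bash
python3 -m crank '0.0062 0.002 0.033 -0.0057 -0.013 0.05 1;0.0062 0.002 0.033 0 0 0 1;0.0062 0.002 0.033 0 0 0 1;0.006 0.002 0.033 0 0 0 1;0 0 0.016 0 0 0 1;0 0 0 0 0 0 1'; python3 go.py .4746 -.3255 .071
python3 - <<'E'
from h import *
a=viewer.camera("top");b=viewer.camera("side")
cv2.imwrite("pics/k1.png",np.hstack([cv2.resize(x[:,:,::-1],(400,400),interpolation=2) for x in(a[210:330,420:540],b[290:410,245:365])]))
E
```

```text
clock: 2.77
eef_pos: [0.4845, -0.3401, 0.0871]
tool_rot: [-0.074, 0.997, -0.005, 0.006]
ft_force: [-0.3, 0.9, -0.5]
grip_width: 0.0
shift [0.0078 0.0161 0.0158] turn [-0.0118  0.0106 -0.0148] pos [ 0.4845 -0.3401  0.0871] F [-0.3  0.9 -0.5] w 0.0 q [-0.61  0.52 -0.02  1.02 -0.   -0.76] t 2.77
```

View pics/k1.png

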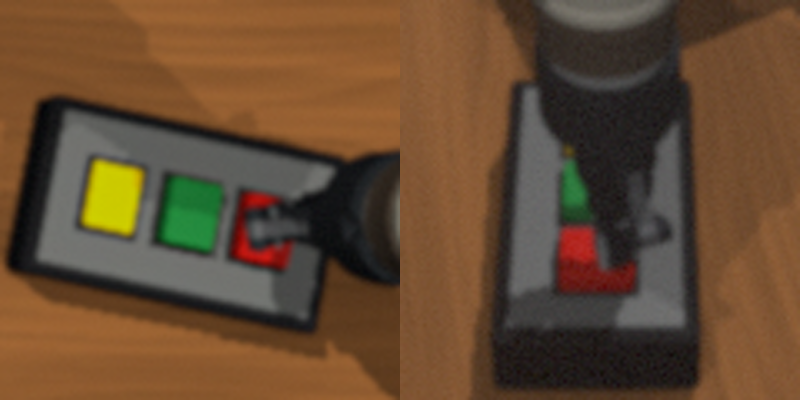

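The picture shows the fingertips above the red key, about 15 mm towards the box end, which agrees with the readout. I'll correct that and press.

```bash
python3 -m crank '0.008 0.016 0 0 0 0 1;0 0 0 0 0 0 1'; python3 go.py .4746 -.3255 .073;  python3 -m crank '0 0 0.004 0 0 0 1;0 0 0.004 0 0 0 1;0 0 0.004 0 0 0 1;0 0 0.003 0 0 0 1'; python3 go.py .4746 -.3255 .073
```

```text
clock: 3.03
eef_pos: [0.4775, -0.3272, 0.0926]
tool_rot: [-0.074, 0.997, -0.008, 0.009]
ft_force: [-1.1, 0.3, -0.2]
grip_width: -0.0001
shift [0.003  0.0025 0.0195] turn [-0.0175  0.0167 -0.0144] pos [ 0.4775 -0.3272  0.0926] F [-1.1  0.3 -0.2] w -0.0001 q [-0.6   0.49 -0.06  1.   -0.   -0.75] t 3.03
clock: 3.37
eef_pos: [0.4838, -0.3308, 0.0842]
tool_rot: [-0.075, 0.997, -0.013, 0.015]
ft_force: [0.0, -0.1, 0.3]
grip_width: 0.0001
shift [0.0086 0.0069 0.0108] turn [-0.0285  0.0281 -0.013 ] pos [ 0.4838 -0.3308  0.0842] F [ 0.  -0.1  0.3] w 0.0001 q [-0.6   0.5  -0.07  0.97 -0.   -0.75] t 3.37
```

```bash
python3 -m crank '0.009 0.007 0.002 -0.028 0.028 -0.013 1;0.001 0 0.005 -0.005 0.006 0 1;0.001 0 0.005 -0.005 0.006 0 1'; python3 go.py .4746 -.3255 .072
```

```text
clock: 3.62
eef_pos: [0.4745, -0.3266, 0.0737]
tool_rot: [-0.082, 0.997, 0.003, -0.004]
ft_force: [1.6, 0.6, 2.1]
grip_width: 0.0001
shift [-0.0003  0.001   0.0017] turn [ 0.0074 -0.0074  0.0009] pos [ 0.4745 -0.3266  0.0737] F [1.6 0.6 2.1] w 0.0001 q [-0.6   0.52 -0.05  1.01  0.   -0.77] t 3.62
```

```bash
python3 -m crank '0 0 0.005 0 0 0 1;0 0 0.005 0 0 0 1'; python3 go.py .4746 -.3255 .072
```

```text
clock: 3.78
eef_pos: [0.475, -0.327, 0.072]
tool_rot: [-0.082, 0.997, 0.003, -0.003]
ft_force: [-14.2, 10.1, 45.4]
grip_width: -0.0001
shift [0.0001 0.0015 0.    ] turn [ 0.0054 -0.0049  0.0005] pos [ 0.475 -0.327  0.072] F [-14.2  10.1  45.4] w -0.0001 q [-0.6   0.53 -0.05  1.    0.   -0.77] t 3.78
```

```bash
python3 -m crank '0 0 -0.02 0 0 0 1;0 0 -0.035 0 0 0 1;0 0 -0.04 0 0 0 1;0 0 -0.04 0 0 0 1;0 0 -0.01 0 0 0 1'; python3 go.py .5708 .2933 .19
python3 - <<'E'
from h import *
a=viewer.camera("top");b=viewer.camera("side")
cv2.imwrite("pics/k2.png",np.hstack([cv2.resize(x[:,:,::-1],(400,400),interpolation=2) for x in(a[210:330,420:540],b[290:410,245:365])]))
E
```

```text
clock: 4.2
eef_pos: [0.4739, -0.3273, 0.2198]
tool_rot: [-0.081, 0.997, 0.004, -0.006]
ft_force: [0.9, -1.0, 0.5]
grip_width: -0.0
shift [-0.1962  0.5965  0.0327] turn [ 0.0084 -0.0104 -0.0012] pos [ 0.4739 -0.3273  0.2198] F [ 0.9 -1.   0.5] w -0.0 q [-0.6   0.41  0.18  1.35 -0.   -0.77] t 4.2
```

View pics/k2.png

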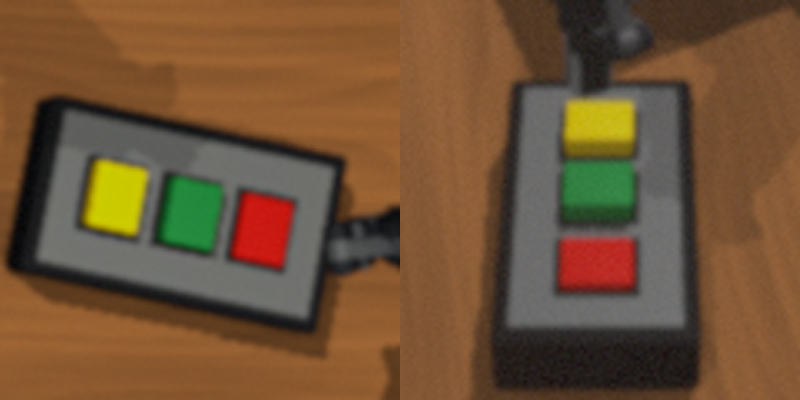

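Red is now low and yellow has popped up, with its side face visible in the side view. Next is pot A.

```bash
python3 -m crank '-0.0122 0.0373 0 0.008 -0.01 0 1;-0.0122 0.0373 0 0 0 0 -1;-0.0122 0.0373 0 0 0 0 -1;-0.0122 0.0373 0 0 0 0 -1;-0.0122 0.0373 0 0 0 0 -1;-0.0122 0.0373 0 0 0 0 -1;-0.0122 0.0373 0 0 0 0 -1;-0.0122 0.0373 0 0 0 0 -1;-0.0122 0.0373 0 0 0 0 -1;-0.0122 0.0373 0 0 0 0 -1;-0.0122 0.0373 0 0 0 0 -1;-0.0122 0.0373 0 0 0 0 -1;-0.0122 0.0373 0 0 0 0 -1;-0.0122 0.0373 0 0 0 0 -1;-0.0122 0.0373 0 0 0 0 -1;-0.0122 0.0373 0 0 0 0 -1;0 0 0 0 0 0 -1'; python3 go.py .5708 .2933 .12
```

```text
clock: 5.72
eef_pos: [0.5669, 0.3146, 0.1725]
tool_rot: [-0.073, 0.997, -0.002, -0.024]
ft_force: [-0.8, -0.4, -0.1]
grip_width: 0.0851
shift [-0.0033 -0.0216  0.0524] turn [-0.0009 -0.0484 -0.0166] pos [0.5669 0.3146 0.1725] F [-0.8 -0.4 -0.1] w 0.0851 q [0.5  0.61 0.38 1.38 0.02 0.35] t 5.72
```

```bash
python3 -m crank '-0.003 -0.022 0 0 -0.048 -0.016 -1;0 0 0.025 0 0 0 -1;0 0 0.025 0 0 0 -1;0 0 0 0 0 0 -1'; python3 go.py .5708 .2933 .042
```

```text
clock: 6.05
eef_pos: [0.5701, 0.2961, 0.1092]
tool_rot: [-0.086, 0.996, -0.003, -0.004]
ft_force: [-0.7, -1.6, -0.3]
grip_width: 0.0854
shift [-0.0008 -0.0025  0.0673] turn [-0.0054 -0.0088  0.0087] pos [0.5701 0.2961 0.1092] F [-0.7 -1.6 -0.3] w 0.0854 q [ 0.48  0.61  0.21  1.17 -0.    0.31] t 6.05
```

```bash
python3 -m crank '-0.001 -0.0025 0.022 -0.005 -0.009 0.009 -1;0 0 0.02 0 0 0 -1;0 0 0.018 0 0 0 -1;0 0 0 0 0 0 -1'; python3 go.py .5708 .2933 .042
```

```text
clock: 6.38
eef_pos: [0.5687, 0.2911, 0.0426]
tool_rot: [-0.081, 0.997, -0.002, -0.004]
ft_force: [-2.0, -0.8, -0.9]
grip_width: 0.0851
shift [-0.0025  0.0019  0.0005] turn [-0.0033 -0.008  -0.0016] pos [0.5687 0.2911 0.0426] F [-2.  -0.8 -0.9] w 0.0851 q [ 0.47  0.67  0.11  1.03 -0.    0.31] t 6.38
```

```bash
python3 -m crank '-0.003 0.002 0 0 0 0 1;0 0 0 0 0 0 1;0 0 0 0 0 0 1;0 0 0 0 0 0 1;0 0 0 0 0 0 1;0 0 0 0 0 0 1;0 0 0 0 0 0 1'; python3 go.py .5708 .2933 .042;python3 -m crank '0 0 -0.03 0 0 0 1;0 0 -0.04 0 0 0 1;0 0 -0.04 0 0 0 1;0 0 -0.04 0 0 0 1;0 0 0 0 0 0 1'; 
python3 - <<'E'
# release pose targets: cradle pts
import numpy as np
O=np.array([.5841,.0245,.078]);X=np.array([.9574,.1579,-.2419]);Y=np.array([-.1627,.9867,0]);Z=np.array([.2387,.0394,.9703])
for n,y in(("L",.05),("R",-.05)):
  for x,z in((.03,.10),(.04,.042),(.066,.042)): print(n,x,z,(O+x*X+y*Y+z*Z).round(4))
E
python3 go.py .6285 .0825 .167 14;
```

```text
clock: 6.97
eef_pos: [0.5739, 0.2943, 0.0469]
tool_rot: [-0.08, 0.997, -0.001, -0.002]
ft_force: [0.5, 0.5, -1.6]
grip_width: 0.0467
shift [ 0.0032 -0.0005  0.0049] turn [-0.0022 -0.0037 -0.0024] pos [0.5739 0.2943 0.0469] F [ 0.5  0.5 -1.6] w 0.0467 q [ 0.47  0.67  0.13  1.04 -0.    0.31] t 6.97
clock: 7.38
eef_pos: [0.5715, 0.2934, 0.1992]
tool_rot: [-0.081, 0.997, -0.003, -0.006]
ft_force: [1.7, 2.1, 1.8]
grip_width: 0.0465
L 0.03 0.1 [0.6286 0.0825 0.1678]
L 0.04 0.042 [0.6243 0.0818 0.1091]
L 0.066 0.042 [0.6492 0.0859 0.1028]
R 0.03 0.1 [ 0.6448 -0.0162  0.1678]
R 0.04 0.042 [ 0.6406 -0.0169  0.1091]
R 0.066 0.042 [ 0.6654 -0.0128  0.1028]
shift [-0.0228 -0.2172  0.033 ] turn [-0.005   0.2309 -0.0027] pos [0.5715 0.2934 0.1992] F [1.7 2.1 1.8] w 0.0465 q [ 0.47  0.56  0.36  1.38 -0.    0.31] t 7.38
```

```bash
python3 -m crank '-0.004 -0.036 0 0 0 0 1;-0.004 -0.036 0 0 0 0 1;-0.004 -0.036 0 0 0 0 1;-0.004 -0.036 0 0 0 0 1;-0.004 -0.036 0 0 0 0 1;-0.003 -0.036 0 0 0 0 1;0 0 0 0 0.077 0 1;0 0 0 0 0.077 0 1;0 0 0 0 0.077 0 1;0 0 0 0 0 0 1'; python3 go.py .6285 .0825 .167 14
```

```text
clock: 8.22
eef_pos: [0.6311, 0.0759, 0.2047]
tool_rot: [-0.082, 0.989, -0.011, -0.121]
ft_force: [-0.2, -1.0, -4.1]
grip_width: 0.0464
shift [-0.0076  0.007   0.0369] turn [-0.0023  0.0017  0.0009] pos [0.6311 0.0759 0.2047] F [-0.2 -1.  -4.1] w 0.0464 q [ 0.12  0.75  0.69  1.74 -0.01 -0.04] t 8.22
```

```bash
python3 -m crank '-0.007 0.007 0.02 0 0 0 1;0 0 0.025 0 0 0 1;0 0 0.025 0 0 0 1;0 0 0 0 0 0 1'; python3 go.py .6243 .0818 .114 14; python3 - <<'E'
from h import *
a=viewer.camera("top");b=viewer.camera("side")
cv2.imwrite("pics/c1.png",np.hstack([cv2.resize(x[:,:,::-1],(400,400),interpolation=2) for x in(a[155:295,265:405],b[165:295,255:385])]))
E
```

```text
clock: 8.55
eef_pos: [0.6231, 0.0815, 0.1314]
tool_rot: [-0.081, 0.99, -0.01, -0.115]
ft_force: [-1.4, -0.2, -3.1]
grip_width: 0.0468
shift [-0.0052  0.0002  0.0167] turn [-0.0022  0.013   0.0003] pos [0.6231 0.0815 0.1314] F [-1.4 -0.2 -3.1] w 0.0468 q [ 0.13  0.75  0.49  1.54 -0.01 -0.03] t 8.55
```

View pics/c1.png

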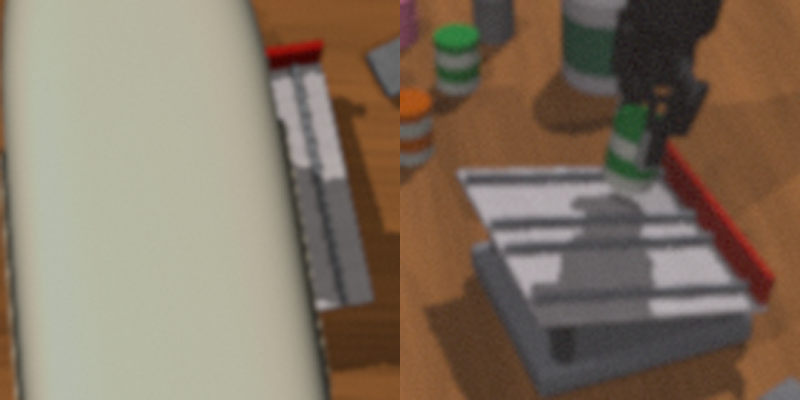

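The side view shows the pot upright in the jaws above the left lane. I'll lower it until it touches.

```bash
python3 -m crank '-0.003 0 0.008 0 0.013 0 1;0 0 0.006 0 0 0 1;0 0 0.004 0 0 0 1'; python3 go.py .6243 .0818 .114 14; python3 -m crank '0 0 0.004 0 0 0 1;0 0 0.003 0 0 0 1';  python3 go.py .6243 .0818 .114 14
```

```text
clock: 8.9
eef_pos: [0.6292, 0.0825, 0.1253]
tool_rot: [-0.082, 0.99, -0.011, -0.111]
ft_force: [-0.2, 0.1, -1.8]
grip_width: 0.0469
shift [0.0024 0.0001 0.0121] turn [-0.0031  0.0219  0.0006] pos [0.6292 0.0825 0.1253] F [-0.2  0.1 -1.8] w 0.0469 q [ 0.13  0.76  0.5   1.53 -0.01 -0.03] t 8.9
clock: 9.07
eef_pos: [0.6291, 0.0825, 0.1196]
tool_rot: [-0.082, 0.991, -0.01, -0.108]
ft_force: [-0.2, 0.2, -1.4]
grip_width: 0.0462
shift [0.0035 0.0001 0.0065] turn [-0.0032  0.0262  0.0006] pos [0.6291 0.0825 0.1196] F [-0.2  0.2 -1.4] w 0.0462 q [ 0.13  0.76  0.48  1.51 -0.01 -0.03] t 9.07
```

```bash
python3 -m crank '0 0 0.005 0 0.028 0 1;0 0 0.004 0 0.005 0 1';  python3 go.py .6275 .0818 .114 14; python3 -m crank '0 0 0.004 0 0.005 0 1';  python3 go.py .6275 .0818 .114 14
```

```text
clock: 9.23
eef_pos: [0.6275, 0.0821, 0.1118]
tool_rot: [-0.081, 0.989, -0.012, -0.124]
ft_force: [-0.3, -0.4, -2.0]
grip_width: 0.0467
shift [ 0.0006 -0.0003 -0.0021] turn [-0.0033 -0.0046  0.0005] pos [0.6275 0.0821 0.1118] F [-0.3 -0.4 -2. ] w 0.0467 q [ 0.13  0.79  0.51  1.54 -0.01 -0.03] t 9.23
clock: 9.32
eef_pos: [0.6274, 0.0821, 0.1098]
tool_rot: [-0.081, 0.989, -0.012, -0.125]
ft_force: [-0.7, 1.2, 26.7]
grip_width: 0.047
shift [ 0.001  -0.0003 -0.0041] turn [-0.0034 -0.0067  0.0005] pos [0.6274 0.0821 0.1098] F [-0.7  1.2 26.7] w 0.047 q [ 0.13  0.79  0.51  1.54 -0.01 -0.03] t 9.32
```

```bash
python3 -m crank '-0.004 0 -0.002 0 0 0 1;-0.007 0 0 0 0.003 0 1;-0.006 0 0 0 0.003 0 1';  python3 go.py .6492 .0859 .1035 14; python3 -m crank '-0.005 0 0 0 0.003 0 1;-0.004 0 0 0 0.003 0 1';  python3 go.py .6492 .0859 .1035 14
```

```text
clock: 9.57
eef_pos: [0.6449, 0.0849, 0.1096]
tool_rot: [-0.081, 0.989, -0.012, -0.126]
ft_force: [1.5, -0.1, -1.3]
grip_width: 0.0468
shift [-0.0057  0.0003  0.0048] turn [-0.0035 -0.009   0.0004] pos [0.6449 0.0849 0.1096] F [ 1.5 -0.1 -1.3] w 0.0468 q [ 0.14  0.84  0.59  1.58 -0.01 -0.03] t 9.57
clock: 9.73
eef_pos: [0.6523, 0.0861, 0.108]
tool_rot: [-0.081, 0.988, -0.012, -0.131]
ft_force: [-14.4, -2.7, 9.7]
grip_width: 0.0468
shift [0.0018 0.0003 0.0051] turn [-0.0035 -0.0188  0.0004] pos [0.6523 0.0861 0.108 ] F [-14.4  -2.7   9.7] w 0.0468 q [ 0.14  0.86  0.64  1.61 -0.01 -0.03] t 9.73
```

```bash
python3 -m crank '0.001 0 0.003 0 -0.015 0 1;0.001 0 0.004 0 0 0 1';  python3 go.py .6492 .0859 .1035 14; python3 -m crank '-0.001 0 0.003 0 0 0 1';  python3 go.py .6492 .0859 .1035 14
```

```text
clock: 9.9
eef_pos: [0.6504, 0.0858, 0.104]
tool_rot: [-0.081, 0.989, -0.012, -0.121]
ft_force: [3.0, 0.9, 21.7]
grip_width: 0.0468
shift [0.001  0.0003 0.0008] turn [-0.0036  0.0003  0.0004] pos [0.6504 0.0858 0.104 ] F [ 3.   0.9 21.7] w 0.0468 q [ 0.14  0.84  0.59  1.57 -0.01 -0.03] t 9.9
clock: 9.98
eef_pos: [0.6508, 0.0858, 0.1039]
tool_rot: [-0.081, 0.989, -0.012, -0.12]
ft_force: [-6.5, -0.9, 14.5]
grip_width: 0.0469
shift [0.0014 0.0004 0.0008] turn [-0.0038  0.0029  0.0003] pos [0.6508 0.0858 0.1039] F [-6.5 -0.9 14.5] w 0.0469 q [ 0.14  0.84  0.59  1.56 -0.01 -0.03] t 9.98
```

```bash
python3 -m crank '-0.002 0 -0.001 0 0.003 0 1;0 0 0 0 0 0 -0.3;0 0 0 0 0 0 -0.6;0 0 0 0 0 0 -0.6;0 0 0 0 0 0 -0.6;0 0 0 0 0 0 -0.6'; python3 go.py .6492 .0859 .1035 14; python3 -m crank '0 0 -0.02 0 0 0 -0.6;0 0 -0.03 0 0 0 -0.6;0 0 -0.035 0 0 0 -0.6;0 0 -0.035 0 0 0 -1;0 0 0 0 0 0 -1';python3 go.py .5046 .4074 .19 0
```

```text
clock: 10.48
eef_pos: [0.6521, 0.0859, 0.1055]
tool_rot: [-0.081, 0.989, -0.012, -0.121]
ft_force: [0.5, -0.1, 0.1]
grip_width: 0.0684
shift [0.0023 0.0005 0.0026] turn [-0.0039 -0.0003  0.0003] pos [0.6521 0.0859 0.1055] F [ 0.5 -0.1  0.1] w 0.0684 q [ 0.14  0.85  0.61  1.57 -0.01 -0.03] t 10.48
clock: 10.9
eef_pos: [0.6799, 0.091, 0.223]
tool_rot: [-0.081, 0.989, -0.012, -0.124]
ft_force: [0.8, -0.1, 0.8]
grip_width: 0.0858
shift [0.1095 0.341  0.0607] turn [-0.0037 -0.25    0.0006] pos [0.6799 0.091  0.223 ] F [ 0.8 -0.1  0.8] w 0.0858 q [ 0.14  0.93  1.07  1.96 -0.01 -0.03] t 10.9
```

```bash
python3 -m crank '0 0.034 0 0 -0.083 0 -1;0 0.034 0 0 -0.083 0 -1;0 0.034 0 0 -0.083 0 -1;0.017 0.034 0 0 0 0 -1;0.017 0.034 0 0 0 0 -1;0.017 0.034 0 0 0 0 -1;0.017 0.034 0 0 0 0 -1;0.017 0.034 0 0 0 0 -1;0.017 0.034 0 0 0 0 -1;0.017 0.034 0 0 0 0 -1;0 0 0 0 0 0 -1'; python3 go.py .5046 .4074 .12 0
python3 - <<'E'
from h import *
a=viewer.camera("top");b=viewer.camera("side")
cv2.imwrite("pics/c2.png",np.hstack([cv2.resize(x[:,:,::-1],(400,400),interpolation=2) for x in(a[155:295,265:405],b[125:295,225:395])]))
E
```

```text
clock: 11.82
eef_pos: [0.5084, 0.4171, 0.2028]
tool_rot: [-0.077, 0.997, -0.001, 0.001]
ft_force: [0.0, -1.1, 0.4]
grip_width: 0.0852
shift [ 0.0054 -0.0089  0.0828] turn [-0.0012  0.0018 -0.0091] pos [0.5084 0.4171 0.2028] F [ 0.  -1.1  0.4] w 0.0852 q [ 0.69  0.58  0.4   1.39 -0.    0.53] t 11.82
```

View pics/c2.png

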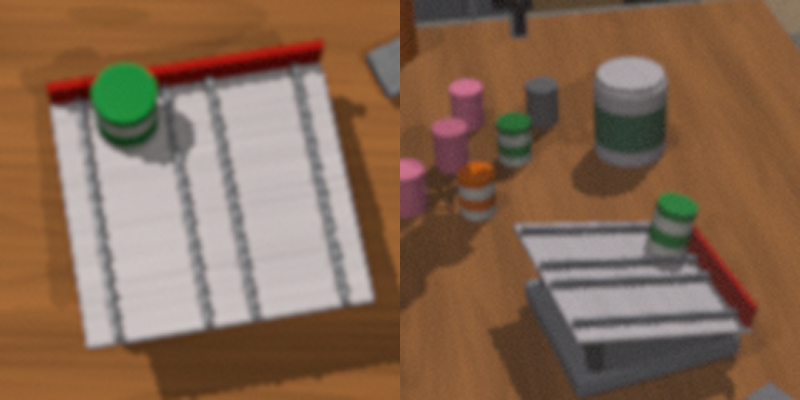

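Pot A stands in the left lane against the red stop. Next is pot B.

```bash
python3 -m crank '0.005 -0.009 0.025 0 0 -0.009 -1;0 0 0.03 0 0 0 -1;0 0 0.025 0 0 0 -1;0 0 0 0 0 0 -1'; python3 go.py .5046 .4074 .042 0
```

```text
clock: 12.25
eef_pos: [0.5132, 0.4004, 0.1234]
tool_rot: [-0.077, 0.997, -0.001, 0.006]
ft_force: [-2.1, -0.9, -1.7]
grip_width: 0.0854
shift [0.0084 0.0085 0.0813] turn [-0.0023  0.0121 -0.0083] pos [0.5132 0.4004 0.1234] F [-2.1 -0.9 -1.7] w 0.0854 q [ 0.67  0.6   0.23  1.19 -0.01  0.51] t 12.25
```

```bash
python3 -m crank '0.0085 0.0085 0.02 0 0.012 -0.008 -1;0.001 0 0.025 0 0 0 -1;0 0 0.01 0 0 0 -1;0 0 0 0 0 0 -1'; python3 go.py .5046 .4074 .042 0
```

```text
clock: 12.58
eef_pos: [0.5082, 0.403, 0.07]
tool_rot: [-0.077, 0.997, -0.001, 0.002]
ft_force: [-0.4, -0.2, -0.1]
grip_width: 0.0853
shift [0.003  0.0049 0.028 ] turn [-0.0016  0.0035 -0.0091] pos [0.5082 0.403  0.07  ] F [-0.4 -0.2 -0.1] w 0.0853 q [ 0.67  0.65  0.16  1.08 -0.    0.52] t 12.58
```

```bash
python3 -m crank '0.003 0.005 0.012 0 0 -0.009 -1;0.001 0 0.014 0 0 0 -1;0 0 0 0 0 0 -1'; python3 go.py .5046 .4074 .042 0; python3 -m crank '0 0 0.002 0 0 0 1;0 0 0 0 0 0 1;0 0 0 0 0 0 1;0 0 0 0 0 0 1;0 0 0 0 0 0 1;0 0 0 0 0 0 1;0 0 0 0 0 0 1'; python3 go.py .5046 .4074 .042 0
```

```text
clock: 12.83
eef_pos: [0.5072, 0.4077, 0.0467]
tool_rot: [-0.08, 0.997, 0.001, 0.005]
ft_force: [-0.3, 0.2, -0.4]
grip_width: 0.0854
shift [0.0027 0.0001 0.0047] turn [ 0.0013  0.0091 -0.0027] pos [0.5072 0.4077 0.0467] F [-0.3  0.2 -0.4] w 0.0854 q [ 0.68  0.67  0.14  1.03 -0.    0.52] t 12.83
clock: 13.42
eef_pos: [0.5104, 0.4102, 0.0508]
tool_rot: [-0.08, 0.997, 0.004, 0.008]
ft_force: [0.1, 0.1, -1.0]
grip_width: 0.0462
shift [ 0.0063 -0.0019  0.0087] turn [ 0.0059  0.0174 -0.0024] pos [0.5104 0.4102 0.0508] F [ 0.1  0.1 -1. ] w 0.0462 q [ 0.68  0.67  0.14  1.03 -0.    0.52] t 13.42
```

```bash
python3 -m crank '0 0 -0.03 0 0 0 1;0 0 -0.04 0 0 0 1;0 0 -0.04 0 0 0 1;0 0 -0.04 0 0 0 1;0 0 -0.015 0 0 0 1'; python3 go.py .6448 -.0162 .215
```

```text
clock: 13.83
eef_pos: [0.5031, 0.4054, 0.2123]
tool_rot: [-0.081, 0.997, -0.002, -0.0]
ft_force: [1.1, 0.7, -0.8]
grip_width: 0.0469
shift [-0.0721 -0.4389 -0.0009] turn [-0.0044 -0.0011 -0.0021] pos [0.5031 0.4054 0.2123] F [ 1.1  0.7 -0.8] w 0.0469 q [ 0.68  0.56  0.38  1.4  -0.    0.52] t 13.83
```

```bash
python3 -m crank '-0.006 -0.0365 -0.001 0 0 0 1;-0.006 -0.0365 -0.001 0 0 0 1;-0.006 -0.0365 -0.001 0 0 0 1;-0.006 -0.0365 -0.001 0 0 0 1;-0.006 -0.0365 -0.001 0 0 0 1;-0.006 -0.0365 -0.001 0 0 0 1;-0.006 -0.0365 -0.001 0 0 0 1;-0.006 -0.0365 -0.001 0 0 0 1;-0.006 -0.0365 -0.001 0 0 0 1;-0.006 -0.0365 -0.001 0 0 0 1;-0.006 -0.0365 -0.001 0 0 0 1;-0.006 -0.0365 -0.001 0 0 0 1;0 0 0 0 0.077 0 1;0 0 0 0 0.077 0 1;0 0 0 0 0.077 0 1;0 0 0 0 0 0 1'; python3 go.py .6448 -.0162 .168 14
```

```text
clock: 15.17
eef_pos: [0.6519, -0.0328, 0.2294]
tool_rot: [-0.082, 0.99, -0.008, -0.115]
ft_force: [-0.2, 0.5, -5.1]
grip_width: 0.0465
shift [-0.0099  0.0173  0.0608] turn [0.0035 0.0135 0.0021] pos [ 0.6519 -0.0328  0.2294] F [-0.2  0.5 -5.1] w 0.0465 q [-0.03  0.79  0.81  1.82 -0.04 -0.19] t 15.17
```

```bash
python3 -m crank '-0.01 0.017 0 0.003 0.013 0 1;0 0 0.03 0 0 0 1;0 0 0.03 0 0 0 1;0 0 0.02 0 0 0 1;0 0 0 0 0 0 1'; python3 go.py .6406 -.0169 .1178 14
```

```text
clock: 15.58
eef_pos: [0.6457, -0.0164, 0.1434]
tool_rot: [-0.082, 0.99, -0.009, -0.113]
ft_force: [-0.8, -0.3, -2.2]
grip_width: 0.0467
shift [-0.0008  0.0004  0.0261] turn [-0.0004  0.0166  0.0023] pos [ 0.6457 -0.0164  0.1434] F [-0.8 -0.3 -2.2] w 0.0467 q [-0.01  0.78  0.58  1.6  -0.04 -0.17] t 15.58
```

```bash
python3 -m crank '0 0 0.012 0 0.018 0 1;0 0 0.01 0 0.005 0 1;0 0 0.003 0 0.004 0 1'; python3 go.py .6406 -.0169 .1178 14;python3 -m crank '0 0 0.004 0 0.004 0 1'; python3 go.py .6406 -.0169 .1178 14
```

```text
clock: 15.83
eef_pos: [0.6398, -0.0167, 0.1215]
tool_rot: [-0.083, 0.989, -0.011, -0.124]
ft_force: [-0.6, 0.1, -1.5]
grip_width: 0.0462
shift [-0.0017 -0.0003  0.0034] turn [-0.0013 -0.0054  0.003 ] pos [ 0.6398 -0.0167  0.1215] F [-0.6  0.1 -1.5] w 0.0462 q [-0.01  0.8   0.55  1.57 -0.04 -0.17] t 15.83
clock: 15.92
eef_pos: [0.6393, -0.0169, 0.1184]
tool_rot: [-0.083, 0.989, -0.011, -0.125]
ft_force: [0.0, 0.2, -1.3]
grip_width: 0.0466
shift [-0.0014 -0.0003  0.0002] turn [-0.0016 -0.0076  0.0031] pos [ 0.6393 -0.0169  0.1184] F [ 0.   0.2 -1.3] w 0.0466 q [-0.01  0.8   0.55  1.57 -0.04 -0.17] t 15.92
```

```bash
python3 -m crank '0 0 0.004 0 0 0 1;0 0 0.002 0 0 0 1'; python3 go.py .6406 -.0169 .1178 14;python3 -m crank '0 0 0.003 0 0.002 0 1'; python3 go.py .6406 -.0169 .1178 14
```

```text
clock: 16.08
eef_pos: [0.6394, -0.017, 0.1171]
tool_rot: [-0.083, 0.989, -0.011, -0.122]
ft_force: [-0.1, 0.7, -1.9]
grip_width: 0.0469
shift [-0.001  -0.0001 -0.001 ] turn [-0.0025 -0.0017  0.003 ] pos [ 0.6394 -0.017   0.1171] F [-0.1  0.7 -1.9] w 0.0469 q [-0.01  0.79  0.54  1.55 -0.04 -0.17] t 16.08
clock: 16.17
eef_pos: [0.6394, -0.017, 0.1169]
tool_rot: [-0.083, 0.989, -0.011, -0.122]
ft_force: [-2.9, 0.6, 11.0]
grip_width: 0.0462
shift [-0.0009 -0.0001 -0.0011] turn [-0.0028 -0.0004  0.003 ] pos [ 0.6394 -0.017   0.1169] F [-2.9  0.6 11. ] w 0.0462 q [-0.01  0.79  0.53  1.55 -0.04 -0.17] t 16.17
```

```bash
python3 -m crank '-0.005 0 0 0 0 0 1;-0.007 0 0.001 0 0.002 0 1;-0.007 0 0.001 0 0.001 0 1;-0.006 0 0.001 0 0.001 0 1';  python3 go.py .6676 -.0124 .1108 14
```

```text
clock: 16.5
eef_pos: [0.6659, -0.0134, 0.1118]
tool_rot: [-0.082, 0.989, -0.012, -0.119]
ft_force: [-0.5, 0.3, -1.6]
grip_width: 0.0464
shift [-0.002   0.0007  0.0005] turn [-0.0042  0.0041  0.002 ] pos [ 0.6659 -0.0134  0.1118] F [-0.5  0.3 -1.6] w 0.0464 q [-0.    0.86  0.64  1.59 -0.04 -0.16] t 16.5
```

```bash
python3 -m crank '-0.003 0 0.002 0 0.004 0 1;-0.004 0 0.002 0 0.002 0 1';  python3 go.py .6676 -.0124 .1108 14
```

```text
clock: 16.67
eef_pos: [0.6727, -0.0126, 0.1087]
tool_rot: [-0.082, 0.989, -0.012, -0.122]
ft_force: [-8.7, 0.1, 4.5]
grip_width: 0.0465
shift [ 0.0054  0.001  -0.0008] turn [-0.0052 -0.0007  0.0019] pos [ 0.6727 -0.0126  0.1087] F [-8.7  0.1  4.5] w 0.0465 q [ 0.    0.88  0.68  1.61 -0.04 -0.16] t 16.67
```

```bash
python3 -m crank '-0.001 0 0.001 0 0 0 1;0 0 0 0 0 0 -0.3;0 0 0 0 0 0 -0.6;0 0 0 0 0 0 -0.6;0 0 0 0 0 0 -0.6;0 0 0 0 0 0 -0.6'; python3 go.py .6492 .0859 .1035 14; python3 -m crank '0 0 -0.02 0 0 0 -0.6;0 0 -0.03 0 0 0 -0.6;0 0 -0.035 0 0 0 -0.6;0 0 -0.035 0 0 0 -0.6;0 0 0 0 -0.083 0 1;0 0 0 0 -0.083 0 1;0 0 0 0 -0.083 0 1;0 0 0 0 0 0 1';python3 go.py .4842 -.2772 .2 0
```

```text
clock: 17.17
eef_pos: [0.6754, -0.0126, 0.108]
tool_rot: [-0.082, 0.989, -0.013, -0.12]
ft_force: [0.4, 0.4, 0.6]
grip_width: 0.0685
shift [0.0082 0.1015 0.0062] turn [-0.0059  0.0022  0.0016] pos [ 0.6754 -0.0126  0.108 ] F [0.4 0.4 0.6] w 0.0685 q [ 0.    0.88  0.69  1.61 -0.04 -0.16] t 17.17
clock: 17.83
eef_pos: [0.7226, -0.0069, 0.2059]
tool_rot: [-0.083, 0.997, -0.003, -0.003]
ft_force: [-0.7, -0.0, -2.5]
grip_width: 0.0203
shift [ 0.2799 -0.2269  0.0086] turn [-0.0047 -0.0059  0.0034] pos [ 0.7226 -0.0069  0.2059] F [-0.7 -0.  -2.5] w 0.0203 q [-0.01  0.74  0.69  1.53 -0.01 -0.17] t 17.83
```

```bash
python3 -m crank '0.028 -0.0227 0 0 0 0 1;0.028 -0.0227 0 0 0 0 1;0.028 -0.0227 0 0 0 0 1;0.028 -0.0227 0 0 0 0 1;0.028 -0.0227 0 0 0 0 1;0.028 -0.0227 0 0 0 0 1;0.028 -0.0227 0 0 0 0 1;0.028 -0.0227 0 0 0 0 1;0.028 -0.0227 0 0 0 0 1;0.028 -0.0227 0 0 0 0 1;0 0 0 0 0 0 1'; python3 go.py .4842 -.2772 .1 0
python3 - <<'E'
from h import *
a=viewer.camera("top");b=viewer.camera("side")
cv2.imwrite("pics/c3.png",np.hstack([cv2.resize(x[:,:,::-1],(400,400),interpolation=2) for x in(a[155:295,265:405],b[165:295,255:385])]))
for n,im,box in(("top",a,(270,150,400,240)),("side",b,(280,150,390,290))):
  for c in blobs(im,"green",box,15): (x,y),r=cv2.minEnclosingCircle(c); print(n,round(x,1),round(y,1),round(r,1))
O=np.array([.5841,.0245,.078]);X=np.array([.9574,.1579,-.2419]);Y=np.array([-.1627,.9867,0]);Z=np.array([.2387,.0394,.9703])
for y in(.05,-.05): print("expected lid top",proj("top",O+.066*X+y*Y+.06*Z).round(1),proj("side",O+.066*X+y*Y+.06*Z).round(1))
E
```

```text
clock: 18.75
eef_pos: [0.476, -0.2864, 0.214]
tool_rot: [-0.088, 0.996, -0.001, -0.014]
ft_force: [0.5, 0.2, -0.2]
grip_width: 0.0003
shift [-0.013   0.0076  0.1137] turn [-0.0003 -0.0289  0.0119] pos [ 0.476  -0.2864  0.214 ] F [ 0.5  0.2 -0.2] w 0.0003 q [-0.53  0.38  0.11  1.32 -0.02 -0.71] t 18.75
top 308.1 187.3 11.4
top 356.6 179.6 11.7
side 360.0 233.0 8.5
side 342.0 213.0 7.3
expected lid top [309.  187.2] [342.8 210.7]
expected lid top [357.3 180.4] [358.9 232.4]
```

View pics/c3.png

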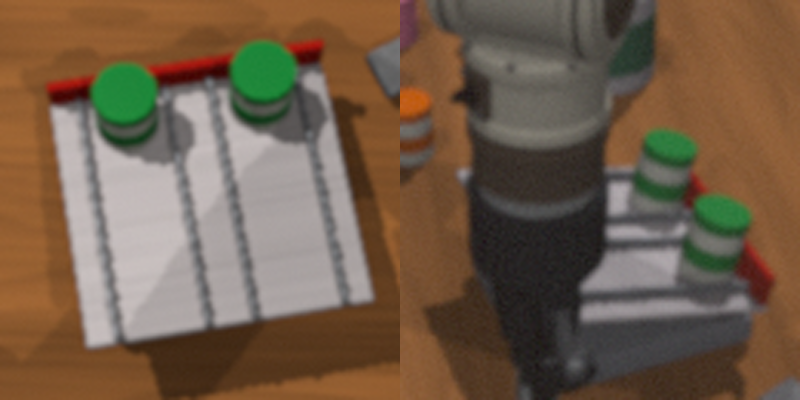

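Both pots stand home: the lids are at (308,187) and (357,180), against (309,187) and (357,180) expected. Now the green key.

```bash
python3 -m crank '-0.013 0.0076 0.02 0 -0.029 0.012 1;0 0 0.033 0 0 0 1;0 0 0.033 0 0 0 1;0 0 0.022 0 0 0 1;0 0 0 0 0 0 1'; python3 go.py .4842 -.2772 .085 0
```

```text
clock: 19.27
eef_pos: [0.5005, -0.2711, 0.1084]
tool_rot: [-0.086, 0.996, -0.001, 0.007]
ft_force: [-0.6, 0.4, -0.7]
grip_width: 0.0001
shift [ 0.0174 -0.0031  0.0231] turn [-0.0026  0.013   0.0091] pos [ 0.5005 -0.2711  0.1084] F [-0.6  0.4 -0.7] w 0.0001 q [-0.5   0.46 -0.05  1.04  0.01 -0.67] t 19.27
```

```bash
python3 -m crank '0.0174 -0.003 0.005 -0.003 0.013 0.009 1;0.001 0 0.014 0 0 0 1;0.001 0 0 0 0 0 1'; python3 go.py .4842 -.2772 .073 0
```

```text
clock: 19.52
eef_pos: [0.4857, -0.2742, 0.0902]
tool_rot: [-0.085, 0.996, 0.001, -0.001]
ft_force: [-0.5, 0.2, 0.1]
grip_width: 0.0
shift [ 0.002  -0.0027  0.0172] turn [ 0.0025 -0.0016  0.0073] pos [ 0.4857 -0.2742  0.0902] F [-0.5  0.2  0.1] w 0.0 q [-0.51  0.47 -0.09  1.01  0.   -0.69] t 19.52
```

```bash
python3 -m crank '0.002 -0.003 0.006 0 0 0.007 1;0.001 0 0.006 0 0 0 1;0.001 0 0.005 0 0 0 1'; python3 go.py .4842 -.2772 .073 0; python3 -m crank '0 0 0.003 0 0 0 1';python3 go.py .4842 -.2772 .073 0
```

```text
clock: 19.77
eef_pos: [0.4864, -0.278, 0.0774]
tool_rot: [-0.083, 0.997, -0.0, 0.001]
ft_force: [0.1, 1.4, 2.2]
grip_width: -0.0002
shift [0.0021 0.0011 0.0044] turn [-0.0012  0.0028  0.0031] pos [ 0.4864 -0.278   0.0774] F [0.1 1.4 2.2] w -0.0002 q [-0.52  0.48 -0.11  0.98  0.   -0.69] t 19.77
clock: 19.85
eef_pos: [0.4868, -0.278, 0.0748]
tool_rot: [-0.083, 0.997, -0.001, 0.002]
ft_force: [-0.7, -0.4, 1.3]
grip_width: 0.0003
shift [0.0025 0.0012 0.0018] turn [-0.0016  0.0034  0.0034] pos [ 0.4868 -0.278   0.0748] F [-0.7 -0.4  1.3] w 0.0003 q [-0.52  0.49 -0.11  0.97  0.   -0.69] t 19.85
```

```bash
python3 -m crank '0 0 0.003 0 0 0 1';python3 -m crank '0 0 0.003 0 0 0 1'
```

```text
clock: 19.93
eef_pos: [0.4873, -0.2781, 0.0725]
tool_rot: [-0.083, 0.997, -0.001, 0.002]
ft_force: [-4.9, 3.1, 23.2]
grip_width: 0.0
clock: 20.02
eef_pos: [0.4875, -0.2782, 0.0723]
tool_rot: [-0.083, 0.997, -0.001, 0.003]
ft_force: [-10.8, 5.1, 32.9]
grip_width: 0.0001
```

Bottomed out. I'll lift clear and check.

```bash
python3 -m crank '0 0 -0.02 0 0 0 1;0 0 -0.035 0 0 0 1;0 0 -0.04 0 0 0 1;0 0 -0.04 0 0 0 1;0.03 0 -0.02 0 0 0 1;0.03 0 0 0 0 0 1;0.03 0 0 0 0 0 1;0.03 0 0 0 0 0 1;0 0 0 0 0 0 1'
python3 - <<'E'
from h import *
a=viewer.camera("top");b=viewer.camera("side")
cv2.imwrite("pics/f.png",np.vstack([np.hstack([cv2.resize(x[:,:,::-1],(400,300),interpolation=2) for x in(a,b)]),np.hstack([cv2.resize(x[:,:,::-1],(400,300),interpolation=2) for x in(a[230:320,420:540],b[310:400,245:365])])]))
E
```

```text
clock: 20.77
eef_pos: [0.3689, -0.2994, 0.2373]
tool_rot: [-0.086, 0.996, -0.005, 0.007]
ft_force: [-0.9, 0.9, -0.8]
grip_width: -0.0002
```

View pics/f.png

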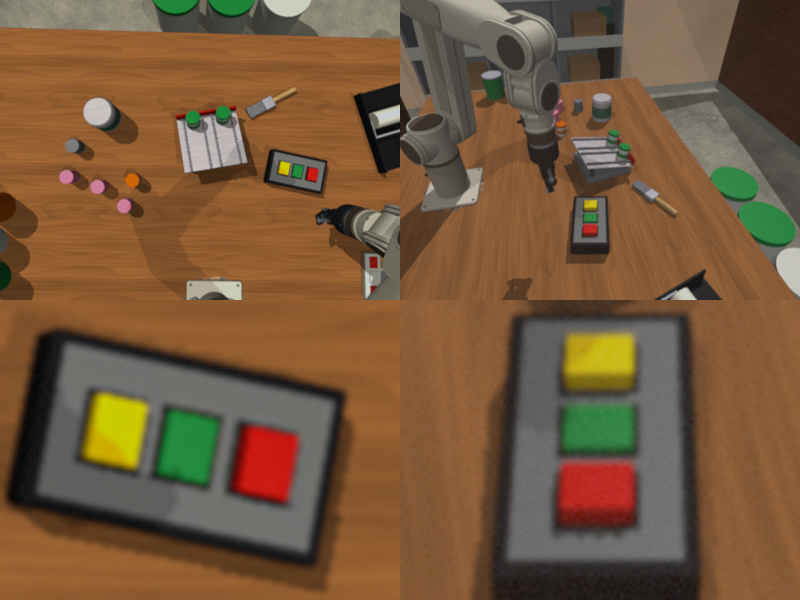

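The green key is down, and red and yellow are up with their sides showing. Both pots are home, the bystanders are unmoved and the arm is clear.

```bash
python3 -c "from workcell import order; print(order.job_done())"
```

```text
the job is handed in; nothing more can be done
None
```

The job is done in the order asked and handed in at about 21 s on the robot's clock. I pressed red, which latched, and yellow popped up. I then loaded one green-lidded pot in each lane, slid each to the red stop until the force rose, and released it. Last, I pressed green, which latched, and red popped up.

**Last checks:**
- **Pots:** both stand upright against the stop. Their lids in the top view are within about 1 pixel (2 mm) of where they should be.
- **Keys:** the final pictures show green down, with red and yellow up.
- **Bystanders:** the orange-lidded pot, the tin and the brush look unmoved in the final pictures; I did not measure them. The arm is clear of everything.

**Off the mark:**
- **Press force:** the red press peaked at about 45 N vertically on the fingertips, more than intended. That is under the 120 N wrist limit, and I take the 40 N limit to cover only the arm and gripper body. The green press peaked at about 33 N.
- **Grip on the second pot:** I gripped it about 6 mm off centre, with no visible effect.

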